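# Find the high spot of a flange on the run-out gauge

## Task

Clock the flange on the bench run-out gauge: push the indicator slide fully home by its red grip so that the plunger bears on the flange's rim, then, with the slide home, turn the spindle by its black knob through at least one full turn in one direction, either way, watching the dial. Leave the slide home and the spindle still with the flange's high spot at the plunger, that is with the dial hand at the highest reading the turn showed, and leave the other things on the desk where they are.

Things in the scene. Friction and masses are not known exactly. Their poses are not given: they have to be found in the camera images.
- runout_gauge: green cast run-out gauge, 112 x 290 x 133 mm (x, y, z), fixed to the desk; origin under its middle on the desk top, z up. At y = -75 mm: a vertical spindle with a graduated steel faceplate (93 mm across, top at 66 mm) carrying a pale flange (66 mm across, 31 mm high), clamped 3 mm off the spindle's axis in an unknown direction. At its +y end: a dial indicator on a slide that runs along y
- knob (a point): on the spindle's vertical axis, 117 mm above the desk: the knurled black knob (33 mm across, from 100 to 132 mm above the desk, yellow line on its top) on top of the flange. Below it, from 97 to 100 mm, is a washer 41 mm across. Axes turn with the spindle. Knob, flange and faceplate turn as one with the spindle
- spindle (a joint): turn of the spindle in rad, counter-clockwise seen from above positive, near 0 at the start; it counts on past full turns, has no stop, turns either way against a light steady friction (0.12 N m) and stays where it is left
- slide_grip (a point): on the red upright grip of the indicator slide, 88 mm above the desk; the grip is 15 mm across from 72 to 100 mm above the desk, its top at 103 mm; it stands 58 mm from the dial's centre, on the side away from the spindle. Axes as the gauge's: the slide goes home along -y, towards the spindle
- indicator_slide (a joint): travel of the indicator slide in m: 0 drawn right back, 0.022 home against a solid stop (starts at 0 to 0.010); it takes about 4 N to move and stays where it is left
- dial (a point): middle of the dial's face, 84 mm above the desk; the dial is white, 78 mm across with its steel bezel, lies face up, and has a red hand 30 mm long with a short tail
- dial_hand (a joint): turn of the dial's red hand in rad, clockwise from above: 0 with the plunger out (hand pointing away from the spindle), 2 pi per 10 mm of plunger travel. With the slide home the sprung plunger (about 1.5 N) rides on the flange's rim: the reading rises and falls once per turn of the spindle, like a sine, by about 6 mm (3.7 rad) from lowest to highest, and never passes a full turn of the hand
- spare_flange: bystander: a second pale flange, 66 x 66 x 31 mm, on the desk; origin under its middle
- ring_gauge: bystander: steel ring gauge, 52 x 52 x 18 mm; origin under its middle
- stylus_box: bystander: small flat box with a white lid and blue bottom, 51 x 86 x 25 mm; origin under its middle
- micrometer: bystander: outside micrometer lying flat, 46 x 161 x 19 mm; origin under its middle
- marker_pen: bystander: blue and white marker pen lying flat, 16 x 128 x 19 mm; origin under its middle
- loupe: bystander: black loupe standing upright, 46 x 46 x 70 mm; origin under its middle

How it is judged:
On the way, in this order (a step that is already met when the one before it is completed fails the run):
1. the indicator slide is pushed home against its stop (value of joint indicator_slide above 0.0205 m), for 0.2 s.
2. with the slide home, the spindle has been turned through a full turn (350 degrees or more, either way) (value of joint indicator_slide above 0.0205 m and (value of joint spindle above 6.1 rad or value of joint spindle below -6.1 rad)), for 0.1 s.
At the end, for the whole second after the job is handed in: The slide is home (within 1.5 mm of its stop), the spindle stands still, and the dial reads within 0.18 mm (0.115 rad) of the flange's highest reading, so the high spot is within about 20 degrees of the plunger (value of joint indicator_slide above 0.0205 m and value of joint dial_hand above 4.38 rad and velocity of joint spindle between -0.05 and 0.05 rad/s); the robot touches nothing.
It fails at once if a bystander on the desk is shifted by more than 20 mm (distance of any of spare_flange, ring_gauge, stylus_box, micrometer, marker_pen, loupe from where it was at the start of the episode above 0.02 m).
It also fails if it takes over 72 s, if anything falls off the work surface, if the arm or the gripper's body presses on something with over 40 N, if the wrist force passes 120 N, or if a joint passes its speed limit or range.

## Robot

A 6-joint arm with a two-finger parallel gripper is mounted at the origin on a cart in front of the work surface, level with it; the furniture and walls round the work are solid. World frame = base frame: x ahead of the robot, y to its left, z up, the work surface at z = 0. Lengths are in m, angles in rad, forces in N, time in s.
With the tool pointing down it reaches from about 0.35 to 0.875 m from the base axis. Payload 4.2 kg.
Tool frame: the origin (TCP) lies at the very end of the fingers, on their centre line; the grasp point (between the pads) lies 19 mm behind it (env.hold_point_z is the distance from the TCP to the grasp point, in m); z points along the fingers, y is the line along which they close (so a half turn about z gives the same grasp; the last joint's range is limited). The gripper opens to 85 mm and grips with 20 to 120 N. Pads are 22 mm wide; open, the fingers measure 114 mm over their backs; the gripper's body (76 mm by 85 mm) begins 54 mm behind the grasp point. The pads swing forward as they close: fully open they stand 13 mm farther back than shut.
Start: joints at [1.382, 0.385, 0.008, 0, -1.194, -0.259], TCP at [0.271, 0.563, 0.231] pointing down, gripper open.
Joint ranges: [-3.14, 3.14], [-1.21, 2.06], [-1.07, 1.41], [-3.16, 2.05], [-2.99, -0.16], [-3.1, 3.1]. Speed limits (rad/s): [2.79, 2.79, 3.14, 3.14, 3.14, 3.14].

## Interface

Orientations are given as a rotation vector (axis times angle).
In Python, from workcell import env gives the robot as it stands.
- The arm moves only by the shell command python3 inch.py 'ROWS'. ROWS is a JSON list of rows, 1 to 5 of them, each written [opening, [dx, dy, dz], [rx, ry, rz]]: the opening from 0.0 (shut) to 1.0 (fully open), then dx, dy, dz in m, then a rotation vector rx, ry, rz in rad; each row is the pose to reach, as a shift and turn from the pose commanded when the command began, along the tool's axes at that moment; what a row does not reach only later rows make up. A row lasts 1/12 s, in which the tool goes at most 0.0417 m and 0.125 rad, less where a joint would pass 70% of its speed; a pose out of reach is approached as far as the arm can. The fingers move at their own pace and stop on an object; the grip force is fixed at half the most. Time passes only in rows, so rows that do not move let the fingers close. It prints the time, the measured TCP pose, the force, the opening and the grip force at its end. Input that does not fit is refused with a message, and nothing moves.
- env.read_state(): the state, without advancing time (a new reading comes with each control period).
- env.grab_frame(name): name is "scene" or "top" or "wrist"; returns a dict with "pixels" (480x640x3 uint8, red, green, blue), "fovy" (degrees; the focal length in pixels is half the picture's height over the tangent of half this angle, whatever the lens; pixels are square), "cx", "cy" (the principal point, pixels), "T" (4x4, takes a point from camera to world coordinates). Camera axes: x right, y down, z forward; pixel columns grow to the right and rows downward; lengths in m; the calibration is good to about 2 mm. A picture is of the moment at which its call begins. There is no depth.
- env.hand_in(): hands the job in; it is judged then, once.
The state is a dict: "time_s": time; "q": joint angles; "qd": joint speeds; "joint_torque": joint torques, N m; "eef_pos": TCP position; "tcp_rot": TCP orientation; "ft_force": force on the tool from outside, world axes, zero at the start; "wrist_torque": the same for the moment, N m; "grip_width": opening from 0.0 (shut) to 1.0 (fully open); "grasp_force": force on a finger pad.
Only numpy, scipy, OpenCV 4.12 (cv2) and the standard library are available. Lean on these libraries where they do the work, as an engineer would, in place of code of your own. Each camera call takes 0.05 s, during which the arm holds its last target. There are 200 camera calls.

## Working session

There is one attempt and no reset: what is moved stays moved. The work goes in short steps, Python scripts to look and compute and a shell command to move; the robot and the scene stay as the last step left them, time stands still between calls to the robot, and variables do not carry over. Pictures are saved under pics/ and viewed, at most 10 in all, crops included, and the job is handed in when it is done.

```bash
ls; mkdir -p pics; cat > h.py <<'E'
import numpy as np, cv2
from workcell import env
from scipy.spatial.transform import Rotation as R
def snap(n,f):
    d=env.grab_frame(n); cv2.imwrite('pics/'+f,cv2.cvtColor(d['pixels'],cv2.COLOR_RGB2BGR)); return d
def ray(d,u,v):
    f=240/np.tan(np.radians(d['fovy'])/2); T=np.array(d['T'])
    r=T[:3,:3]@np.array([(u-d['cx'])/f,(v-d['cy'])/f,1]); return T[:3,3],r/np.linalg.norm(r)
def onz(d,u,v,z):
    o,r=ray(d,u,v); return o+r*(z-o[2])/r[2]
def tri(p,q):
    (a,u),(b,v)=p,q; s=np.linalg.lstsq(np.c_[u,-v],b-a,rcond=None)[0]
    A=a+s[0]*u;B=b+s[1]*v; return (A+B)/2,np.linalg.norm(A-B)
E
python3 - <<'E'
from h import *
import pickle
D={n:snap(n,n+'0.png') for n in('scene','top','wrist')}
pickle.dump(D,open('d0.pkl','wb'))
for n in D: print(n,D[n]['fovy'],np.round(D[n]['T'],3).tolist())
s=env.read_state(); print(s['time_s'],s['eef_pos'],s['tcp_rot'])
E
```

```text
inch.py
pics
workcell.py
scene 51.50683273361845 [[0.842, -0.212, 0.496, -0.03], [-0.539, -0.339, 0.771, -0.879], [0.005, -0.917, -0.4, 0.558], [0.0, 0.0, 0.0, 1.0]]
top 42.95924386906151 [[0.004, -0.97, 0.243, 0.25], [-1.0, -0.005, -0.004, -0.002], [0.005, -0.243, -0.97, 1.266], [0.0, 0.0, 0.0, 1.0]]
wrist 68.4774831949234 [[-0.433, -0.859, -0.274, 0.339], [-0.901, 0.414, 0.129, 0.529], [0.003, 0.302, -0.953, 0.374], [0.0, 0.0, 0.0, 1.0]]
0.15 [0.27040419 0.56298874 0.23047893] [ 3.06154037e+00 -6.97384062e-01 -4.43903955e-04]
```

View pics/scene0.png

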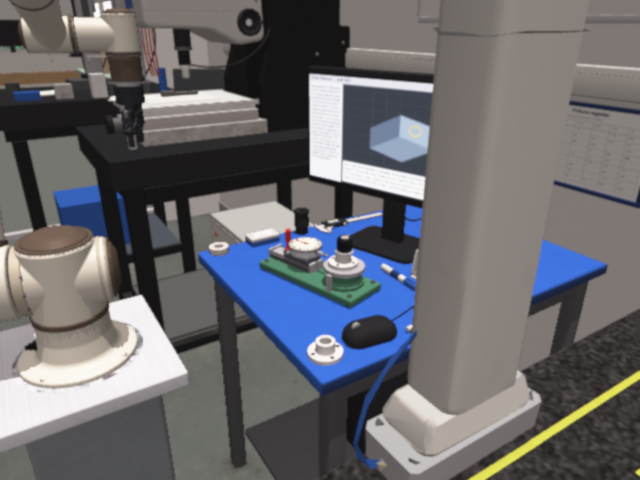

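View pics/top0.png

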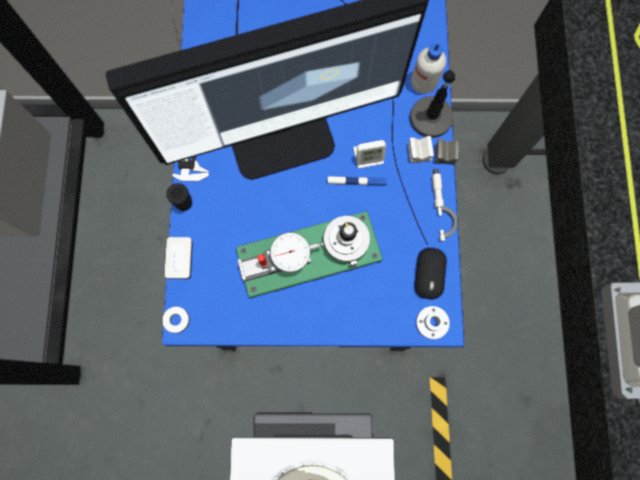

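The scene view shows the gauge with its grip near (288,235) and knob near (345,243). In the top view, the red grip is at (262,259), the dial at (291,252) and the knob at (348,231). I'll triangulate roughly from these.

```bash
python3 - <<'E'
from h import *
import pickle
D=pickle.load(open('d0.pkl','rb'))
def cen(d,m,box):
    x0,x1,y0,y1=box; k=np.zeros(m.shape,bool);k[y0:y1,x0:x1]=m[y0:y1,x0:x1]
    v,u=np.nonzero(k); return u.mean(),v.mean(),len(u),u.min(),u.max(),v.min(),v.max()
for n,bg,bk in(('scene',(278,296,225,250),(333,358,233,257)),('top',(254,271,250,270),(335,360,218,243))):
    p=D[n]['pixels'].astype(int); red=(p[...,0]>p[...,1]+70)&(p[...,0]>p[...,2]+70); blk=p.sum(2)<150
    D[n+'g']=cen(D[n],red,bg); D[n+'k']=cen(D[n],blk,bk); print(n,D[n+'g'],D[n+'k'])
S,T=D['scene'],D['top']
for c in 'gk':
    print(c,tri(ray(S,*D['scene'+c][:2]),ray(T,*D['top'+c][:2])))
print('dial',onz(T,291,252,.084)); s=env.read_state()
print('tool axes',np.round(R.from_rotvec(s['tcp_rot']).as_matrix(),3).tolist())
E
```

```text
scene (np.float64(287.6545454545454), np.float64(236.78181818181818), 55, np.int64(286), np.int64(289), np.int64(228), np.int64(249)) (np.float64(347.8477366255144), np.float64(243.51440329218107), 243, np.int64(338), np.int64(357), np.int64(233), np.int64(251))
top (np.float64(262.0289855072464), np.float64(259.69565217391306), 69, np.int64(258), np.int64(266), np.int64(254), np.int64(265)) (np.float64(346.0), np.float64(236.95), 40, np.int64(341), np.int64(353), np.int64(232), np.int64(239))
g (array([0.49141705, 0.10050139, 0.08325837]), np.float64(0.00232311964039988))
k (array([ 0.53882847, -0.06868414,  0.11567016]), np.float64(0.020390732787996937))
dial [0.50603659 0.04390992 0.084     ]
tool axes [[0.901, -0.433, -0.001], [-0.433, -0.901, -0.002], [0.0, 0.002, -1.0]]
```

View pics/wrist0.png

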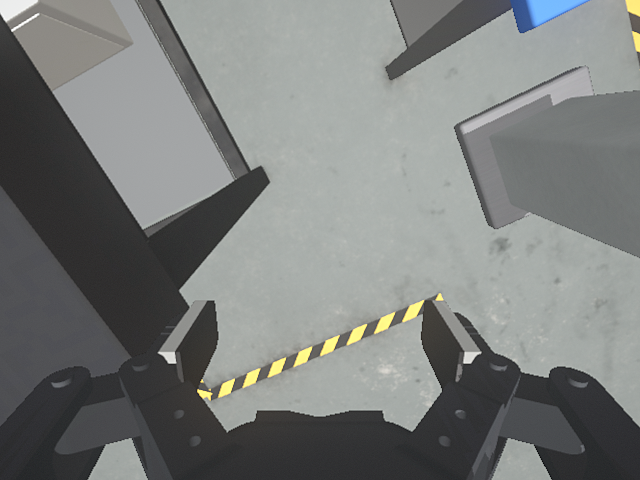

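```bash
python3 inch.py '[[1, [0, 0, 0], [0, 0, 0]]]'
```

```text
time_s: 0.23
eef_pos: [0.2705, 0.5631, 0.2308]
tcp_rot: [3.062, -0.697, -0.0]
ft_force: [-0.1, -0.4, -0.8]
grip_width: 1.002
grasp_force: 0.0
```
Grip (0.491,0.1005), dial (0.506,0.044), knob estimate (0.54?, -0.07). Direction dial->grip: (-0.0146,0.0566)/0.058. Gauge +y direction e=( -0.25,0.968). Spindle from dial: distance? slide position. From top knob center (348,231) at z=.132: compute later.

The wrist camera only sees floor at this pose, so I'll move over the gauge's grip.

```bash
python3 inch.py '[[1, [0.033, 0.027, 0], [0, 0, 0]], [1, [0.066, 0.053, 0], [0, 0, 0]], [1, [0.1, 0.08, 0], [0, 0, 0]], [1, [0.133, 0.107, 0], [0, 0, 0]], [1, [0.133, 0.107, 0], [0, 0, 0]]]'; python3 inch.py '[[1, [0.033, 0.027, 0], [0, 0, 0]], [1, [0.066, 0.053, 0], [0, 0, 0]], [1, [0.1, 0.08, 0], [0, 0, 0]], [1, [0.133, 0.107, 0], [0, 0, 0]], [1, [0.133, 0.107, 0], [0, 0, 0]]]'; python3 inch.py '[[1, [0.033, 0.027, 0], [0, 0, 0.125]], [1, [0.066, 0.053, 0], [0, 0, 0.25]], [1, [0.1, 0.08, 0], [0, 0, 0.37]], [1, [0.133, 0.107, 0], [0, 0, 0.49]], [1, [0.133, 0.107, 0], [0, 0, 0.6]]]'; python3 inch.py '[[1, [0, 0, 0], [0, 0, 0.12]], [1, [0, 0, 0], [0, 0, 0.24]], [1, [0, 0, 0], [0, 0, 0.27]], [1, [0, 0, 0], [0, 0, 0.27]]]'
python3 - <<'E'
from h import *
d=snap('wrist','w1.png'); import pickle; pickle.dump(d,open('w1.pkl','wb'))
s=env.read_state();print(s['q'],s['eef_pos'],R.from_rotvec(s['tcp_rot']).as_matrix().round(3).tolist())
E
```

```text
time_s: 0.65
eef_pos: [0.3452, 0.404, 0.2315]
tcp_rot: [3.06, -0.704, -0.001]
ft_force: [-0.9, -0.7, -0.9]
grip_width: 1.003
grasp_force: 0.0
time_s: 1.07
eef_pos: [0.4186, 0.2506, 0.2314]
tcp_rot: [3.06, -0.705, -0.001]
ft_force: [-0.6, 0.0, -1.5]
grip_width: 1.002
grasp_force: 0.0
time_s: 1.48
eef_pos: [0.4928, 0.0969, 0.2312]
tcp_rot: [2.71, -1.587, 0.001]
ft_force: [-0.1, -0.1, -0.9]
grip_width: 1.0
grasp_force: 0.0
time_s: 1.82
eef_pos: [0.4913, 0.1013, 0.2312]
tcp_rot: [2.483, -1.924, -0.0]
ft_force: [-0.0, -0.5, -0.1]
grip_width: 1.005
grasp_force: 0.0
[ 5.27674596e-01  1.74298896e-01 -2.87644661e-01 -1.03302216e-04
 -1.10893224e+00 -2.73789413e-01] [0.49129197 0.1013977  0.23123453] [[0.251, -0.968, -0.0], [-0.968, -0.251, 0.0], [-0.0, 0.0, -1.0]]
```

View pics/w1.png

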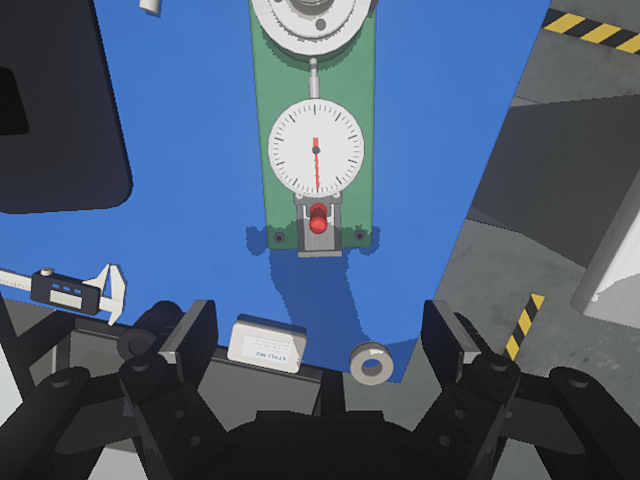

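The wrist view shows the dial hub at (316,150), the hand pointing away from the spindle at zero, the red grip at (318,212–232) and the faceplate at the top edge. The tool is nearly aligned with the gauge. Next I triangulate the grip and the dial, and work out the axis.

```bash
python3 - <<'E'
from h import *
import pickle
D=pickle.load(open('d0.pkl','rb')); W=pickle.load(open('w1.pkl','rb')); T=D['top'];S=D['scene']
p=W['pixels'].astype(int); red=(p[...,0]>p[...,1]+60)&(p[...,0]>p[...,2]+60)
v,u=np.nonzero(red[196:245,295:340]); v+=196;u+=295; print('grip px',u.mean(),v.min(),v.max(),u.min(),u.max())
def white(d,box):
    x0,x1,y0,y1=box; q=d['pixels'][y0:y1,x0:x1].astype(int); m=((q.min(2)>140)).astype('uint8')
    m=cv2.morphologyEx(m,cv2.MORPH_CLOSE,np.ones((7,7))); m=cv2.morphologyEx(m,cv2.MORPH_OPEN,np.ones((9,9)))
    c=max(cv2.findContours(m,0,1)[0],key=cv2.contourArea); e=cv2.fitEllipse(cv2.convexHull(c)); return (e[0][0]+x0,e[0][1]+y0),e[1]
wd=white(W,(255,380,90,210)); td=white(T,(268,315,230,275)); print(wd,td)
dial=tri(ray(W,*wd[0]),ray(T,*td[0])); print('dial',dial)
gt=tri(ray(W,u.mean(),v.mean()),ray(T,262.03,259.7)); print('grip W/T',gt)
print('grip W/S',tri(ray(W,u.mean(),v.mean()),ray(S,287.65,236.8)))
for z in(.088,.103): print(z,onz(W,u.mean(),v.mean(),z),onz(T,262,259.7,z))
kt=onz(T,348,230,.132); print('knob top',kt)
for a,b in((dial[0],gt[0]),(kt,gt[0]),(kt,dial[0])):
    e=(b-a)[:2]; print(np.hypot(*e),e/np.hypot(*e))
E
```

```text
grip px 317.84939759036143 203 233 309 326
((315.6510353088379, 147.1395378112793), (94.66124725341797, 107.95796966552734)) ((288.3356533050537, 251.0090675354004), (42.29275131225586, 44.71349334716797))
dial (array([0.50814113, 0.04642602, 0.08227759]), np.float64(0.005750240501173613))
grip W/T (array([0.49090839, 0.10148457, 0.08169038]), np.float64(0.0009210617183705556))
grip W/S (array([0.49198115, 0.1009565 , 0.08332471]), np.float64(0.0017400791066786052))
0.088 [0.49155306 0.10025021 0.088     ] [0.48936372 0.10060498 0.088     ]
0.103 [0.49251533 0.09635911 0.103     ] [0.4863154  0.09929548 0.103     ]
knob top [ 0.53941016 -0.06673044  0.132     ]
0.05769238598933967 [-0.29870043  0.95434692]
0.17506773478547918 [-0.27704576  0.96085673]
0.11739734536395681 [-0.26635213  0.96387579]
```

Grip is at (0.491, 0.101), directly under the tool. I'll descend, close on it, and push along tool +x (gauge −y).

```bash
python3 inch.py '[[1, [0, 0, 0.04], [0, 0, 0.015]], [1, [0, 0, 0.08], [0, 0, 0.015]], [1, [0, 0, 0.12], [0, 0, 0.015]], [1, [0, 0, 0.14], [0, 0, 0.015]], [1, [0, 0, 0.152], [0, 0, 0.015]]]'; python3 inch.py '[[0, [0, 0, 0], [0, 0, 0]], [0, [0, 0, 0], [0, 0, 0]], [0, [0, 0, 0], [0, 0, 0]], [0, [0, 0, 0], [0, 0, 0]], [0, [0, 0, 0], [0, 0, 0]]]'; python3 inch.py '[[0, [0, 0, 0], [0, 0, 0]], [0, [0, 0, 0], [0, 0, 0]], [0, [0, 0, 0], [0, 0, 0]]]'
python3 - <<'E'
from h import *
d=snap('wrist','w2.png'); import pickle; pickle.dump(d,open('w2.pkl','wb'))
E
```

```text
time_s: 2.28
eef_pos: [0.4893, 0.1006, 0.0761]
tcp_rot: [2.466, -1.937, -0.004]
ft_force: [0.1, 0.0, 0.3]
grip_width: 0.996
grasp_force: 0.0
time_s: 2.7
eef_pos: [0.492, 0.1017, 0.0806]
tcp_rot: [-2.468, 1.94, -0.002]
ft_force: [0.4, 0.8, 0.1]
grip_width: 0.303
grasp_force: 0.0
time_s: 2.95
eef_pos: [0.4925, 0.1018, 0.0806]
tcp_rot: [-2.468, 1.939, -0.003]
ft_force: [0.3, 0.6, 5.2]
grip_width: 0.145
grasp_force: 58.8
```

View pics/w2.png

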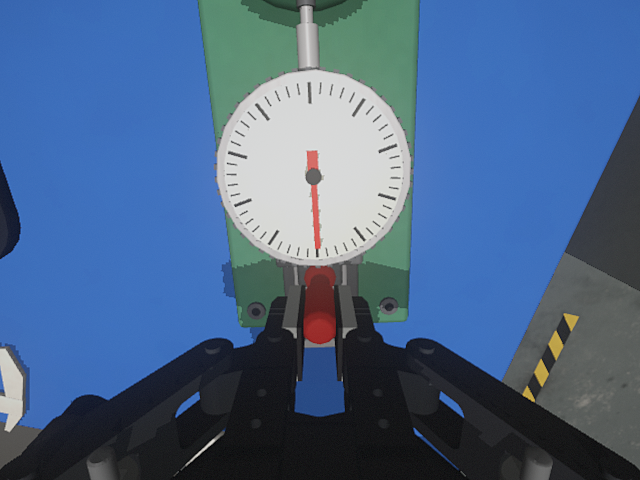

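The grip is held between the pads at (318,310), with the dial hand still at zero. I'll push home in gentle steps.

```bash
python3 inch.py '[[0, [0.003, 0, 0], [0, 0, 0]], [0, [0.006, 0, 0], [0, 0, 0]], [0, [0.009, 0, 0], [0, 0, 0]], [0, [0.012, 0, 0], [0, 0, 0]], [0, [0.012, 0, 0], [0, 0, 0]]]'; python3 inch.py '[[0, [0.002, 0, 0], [0, 0, 0]], [0, [0.004, 0, 0], [0, 0, 0]], [0, [0.004, 0, 0], [0, 0, 0]]]'; python3 inch.py '[[0, [0.002, 0, 0], [0, 0, 0]], [0, [0.004, 0, 0], [0, 0, 0]], [0, [0.004, 0, 0], [0, 0, 0]]]'
```

```text
time_s: 3.42
eef_pos: [0.4958, 0.0905, 0.0806]
tcp_rot: [-2.467, 1.939, -0.003]
ft_force: [1.1, 2.2, 5.1]
grip_width: 0.148
grasp_force: 58.7
time_s: 3.67
eef_pos: [0.4968, 0.087, 0.0806]
tcp_rot: [-2.466, 1.938, -0.003]
ft_force: [0.3, 2.3, 4.6]
grip_width: 0.15
grasp_force: 58.7
time_s: 3.92
eef_pos: [0.4979, 0.0833, 0.0806]
tcp_rot: [-2.466, 1.938, -0.003]
ft_force: [0.9, 4.8, 5.5]
grip_width: 0.147
grasp_force: 58.8
```

```bash
python3 inch.py '[[0, [0.001, 0, 0], [0, 0, 0]], [0, [0.002, 0, 0], [0, 0, 0]], [0, [0.002, 0, 0], [0, 0, 0]]]'; python3 inch.py '[[0, [0.001, 0, 0], [0, 0, 0]], [0, [0.002, 0, 0], [0, 0, 0]], [0, [0.002, 0, 0], [0, 0, 0]]]'; python3 -c "
from h import *
d=snap('wrist','w3.png')"
```

```text
time_s: 4.17
eef_pos: [0.4983, 0.0817, 0.0806]
tcp_rot: [-2.466, 1.938, -0.003]
ft_force: [0.5, 5.4, 4.7]
grip_width: 0.146
grasp_force: 58.8
time_s: 4.42
eef_pos: [0.4984, 0.0816, 0.0806]
tcp_rot: [-2.464, 1.937, -0.0]
ft_force: [-4.4, 14.2, 6.2]
grip_width: 0.146
grasp_force: 59.0
```

View pics/w3.png

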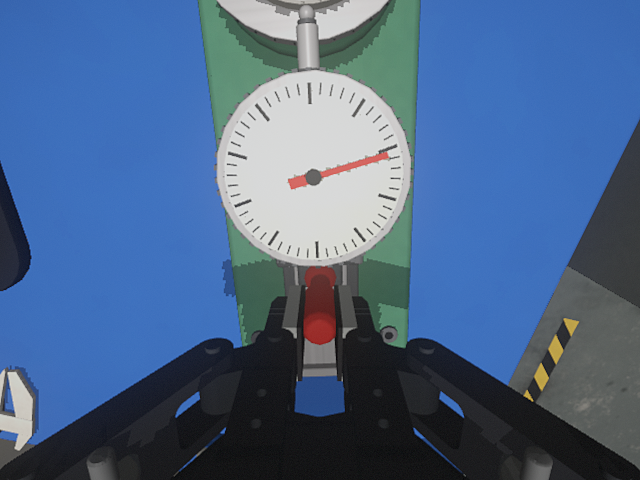

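The force rose to 14 N and motion stopped after about 21 mm of travel, so the slide is home. The hand at (388,156) reads about 4.5 rad clockwise, which is already near the likely maximum. I'll release, lift and look at the knob from two places.

```bash
python3 inch.py '[[1, [-0.002, 0, 0], [0, 0, 0]], [1, [-0.002, 0, 0], [0, 0, 0]], [1, [-0.002, 0, 0], [0, 0, 0]], [1, [-0.002, 0, 0], [0, 0, 0]], [1, [-0.002, 0, 0], [0, 0, 0]]]'; python3 inch.py '[[1, [0, 0, -0.04], [0, 0, 0]], [1, [0, 0, -0.08], [0, 0, 0]], [1, [0, 0, -0.12], [0, 0, 0]], [1, [0, 0, -0.15], [0, 0, 0]], [1, [0, 0, -0.15], [0, 0, 0]]]'; python3 inch.py '[[1, [0.04, 0, 0], [0, 0, 0]], [1, [0.08, 0, 0], [0, 0, 0]], [1, [0.08, 0, 0], [0, 0, 0]], [1, [0.08, 0, 0], [0, 0, 0]]]'; python3 -c "
from h import *; import pickle
pickle.dump((snap('wrist','w4.png'),snap('top','t4.png')),open('w4.pkl','wb'))"
python3 inch.py '[[1, [0.04, 0, 0], [0, 0, 0]], [1, [0.077, 0, 0], [0, 0, 0]], [1, [0.077, 0, 0], [0, 0, 0]], [1, [0.077, 0, 0], [0, 0, 0]]]';python3 -c "
from h import *; import pickle
a=snap('wrist','w5.png');b=snap('top','t5.png');pickle.dump((a,b),open('w5.pkl','wb'))
i=[cv2.imread('pics/'+n) for n in('w4.png','w5.png')]+[cv2.resize(cv2.imread('pics/t5.png')[180:300,220:380],(640,480))]
cv2.imwrite('pics/m5.png',cv2.resize(np.hstack(i[:2]),(800,300))); cv2.imwrite('pics/t5c.png',i[2])
print(env.read_state()['q'])"
```

```text
time_s: 4.88
eef_pos: [0.496, 0.0792, 0.0789]
tcp_rot: [2.468, -1.942, -0.001]
ft_force: [-0.1, 0.1, 0.5]
grip_width: 0.851
grasp_force: 0.0
time_s: 5.3
eef_pos: [0.5, 0.0805, 0.2365]
tcp_rot: [-2.461, 1.934, -0.013]
ft_force: [1.6, 0.6, -0.4]
grip_width: 0.999
grasp_force: 0.0
time_s: 5.63
eef_pos: [0.515, 0.0001, 0.2286]
tcp_rot: [2.465, -1.946, -0.001]
ft_force: [0.3, 0.2, -0.0]
grip_width: 1.001
grasp_force: 0.0
time_s: 6.07
eef_pos: [0.5334, -0.073, 0.2287]
tcp_rot: [2.468, -1.943, -0.001]
ft_force: [-0.3, -0.3, -0.9]
grip_width: 1.005
grasp_force: 0.0
[ 1.67636421e-01  2.39061145e-01 -2.08778874e-01 -3.23357586e-04
 -1.12348849e+00  7.15596902e-02]
```

View pics/m5.png

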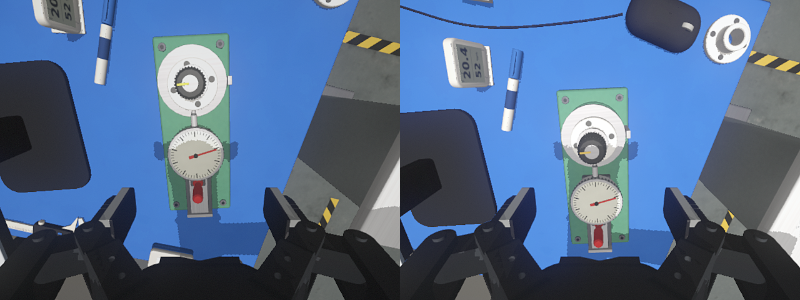

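View pics/t5c.png

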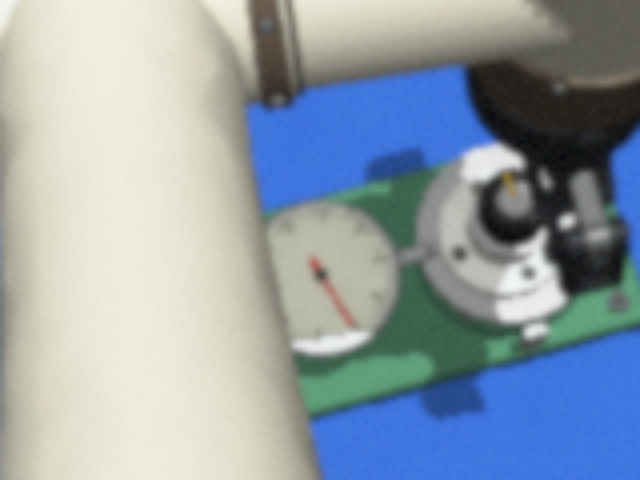

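The wrist views show the knob at about (304,134) in w4 and (306,240) in w5, with the hand at about 4.5 rad. The top view can see the dial past the arm. I'll triangulate the knob's top from the two wrist places.

```bash
python3 - <<'E'
from h import *
import pickle
d4,t4=pickle.load(open('w4.pkl','rb')); d5,t5=pickle.load(open('w5.pkl','rb'))
out=[]
for d,c in((d4,(304,134)),(d5,(306,240))):
    g=cv2.medianBlur(cv2.cvtColor(d['pixels'],cv2.COLOR_RGB2GRAY),3)
    x0,y0=c[0]-45,c[1]-45; q=g[y0:y0+90,x0:x0+90]
    m=(q<75).astype('uint8'); n,l,st,ce=cv2.connectedComponentsWithStats(m)
    i=1+np.argmax(st[1:,4]); print(st[i],ce[i])
    hu=cv2.convexHull(np.argwhere(l==i)[:,::-1].astype(np.int32)); e=cv2.fitEllipse(hu); print(e)
    b=cv2.resize(cv2.cvtColor(d['pixels'][y0:y0+90,x0:x0+90],cv2.COLOR_RGB2BGR),(400,400),interpolation=0); out.append(b)
cv2.imwrite('pics/k.png',np.hstack(out))
s=env.read_state(); print(s['eef_pos'],R.from_rotvec(s['tcp_rot']).as_matrix().round(3).tolist())
E
```

```text
[21 45 28 24 77] [31.75324675 60.02597403]
((36.419639587402344, 54.61977767944336), (21.513654708862305, 35.59425735473633), 127.32553100585938)
[48 45 21 22 61] [60.42622951 57.16393443]
((57.673194885253906, 55.23172378540039), (11.69022274017334, 28.23368263244629), 43.428245544433594)
[ 0.5332324  -0.07174788  0.22904047] [[0.237, -0.972, -0.001], [-0.972, -0.237, 0.0], [-0.0, 0.001, -1.0]]
```

View pics/k.png

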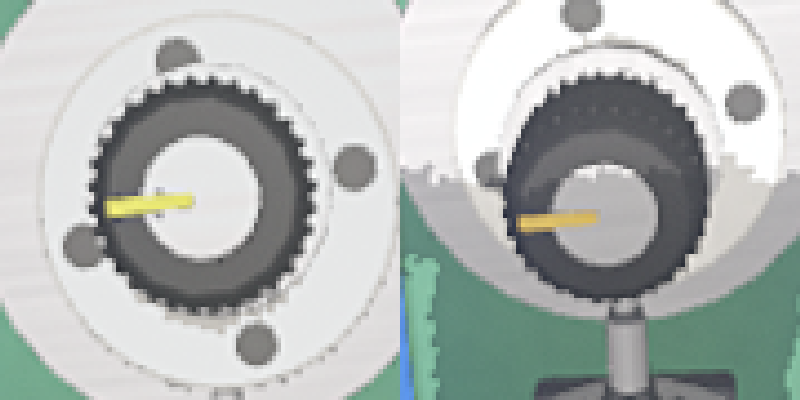

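Two crops show the knob's pale top disc centred at (304.4,133.3) in w4 and (307.1,243.6) in w5. The yellow line points left in both.

```bash
python3 - <<'E'
from h import *
import pickle
d4,t4=pickle.load(open('w4.pkl','rb')); d5,t5=pickle.load(open('w5.pkl','rb'))
P=(304.4,133.3),(307.1,243.6); print(tri(ray(d4,*P[0]),ray(d5,*P[1])),onz(d4,*P[0],.132),onz(d5,*P[1],.132),onz(t5,220+513/4,180+203/4,.132))
print(tri(ray(d5,*P[1]),ray(t5,220+513/4,180+203/4)))
E
```

```text
(array([ 0.53984154, -0.06807716,  0.13464974]), np.float64(3.91949091632622e-05)) [ 0.53990505 -0.06799806  0.132     ] [ 0.53973634 -0.06717217  0.132     ] [ 0.53792747 -0.06719816  0.132     ]
(array([ 0.53907509, -0.06690153,  0.12982383]), np.float64(0.0014372645882833987))
```

```bash
python3 inch.py '[[1, [-0.003, -0.007, 0], [0, 0, -0.12]], [1, [-0.003, -0.007, 0], [0, 0, -0.24]], [1, [-0.003, -0.007, 0], [0, 0, -0.36]], [1, [-0.003, -0.007, 0], [0, 0, -0.48]], [1, [-0.003, -0.007, 0], [0, 0, -0.6]]]'; for i in 1 2; do python3 inch.py '[[1, [0, 0, 0], [0, 0, -0.12]], [1, [0, 0, 0], [0, 0, -0.24]], [1, [0, 0, 0], [0, 0, -0.36]], [1, [0, 0, 0], [0, 0, -0.48]], [1, [0, 0, 0], [0, 0, -0.6]]]' | head -2; done;  python3 inch.py '[[1, [0, 0, 0], [0, 0, -0.12]], [1, [0, 0, 0], [0, 0, -0.24]], [1, [0, 0, 0], [0, 0, -0.36]], [1, [0, 0, 0], [0, 0, -0.48]], [1, [0, 0, 0], [0, 0, -0.6]]]'; python3 inch.py '[[1, [0, 0, 0], [0, 0, -0.12]], [1, [0, 0, 0], [0, 0, -0.24]], [1, [0, 0, 0], [0, 0, -0.3]], [1, [0, 0, 0], [0, 0, -0.3]], [1, [0, 0, 0], [0, 0, -0.3]]]'; python3 -c "
from h import *
s=env.read_state();print(s['q'],s['eef_pos'],R.from_rotvec(s['tcp_rot']).as_matrix().round(3).tolist())
M=R.from_rotvec(s['tcp_rot']).as_matrix(); print(M.T@(np.array([.5395,-.0672,.106])-s['eef_pos']))"
```

```text
time_s: 6.58
eef_pos: [0.5394, -0.0664, 0.2294]
tcp_rot: [-2.938, 1.113, -0.0]
ft_force: [0.1, 0.3, -1.2]
grip_width: 0.998
grasp_force: 0.0
time_s: 7.0
eef_pos: [0.5393, -0.0664, 0.2294]
time_s: 7.42
eef_pos: [0.5393, -0.0664, 0.2294]
time_s: 7.83
eef_pos: [0.5393, -0.0664, 0.2294]
tcp_rot: [-2.698, -1.61, -0.0]
ft_force: [0.0, 0.4, -0.2]
grip_width: 1.001
grasp_force: 0.0
time_s: 8.25
eef_pos: [0.5394, -0.0668, 0.2294]
tcp_rot: [-2.435, -1.985, -0.0]
ft_force: [-0.6, 0.5, 0.1]
grip_width: 0.995
grasp_force: 0.0
[ 1.75050220e-01  2.47785824e-01 -1.95979022e-01 -1.15190005e-04
 -1.12684601e+00  2.76336871e+00] [ 0.53942401 -0.0668458   0.22943337] [[0.202, 0.979, 0.0], [0.979, -0.202, 0.0], [0.0, 0.0, -1.0]]
[-0.00035196  0.00012938  0.12343333]
```

```bash
python3 inch.py '[[1, [0, 0, 0.04], [0, 0, 0]], [1, [0, 0, 0.08], [0, 0, 0]], [1, [0, 0, 0.105], [0, 0, 0]], [1, [0, 0, 0.117], [0, 0, 0]], [1, [0, 0, 0.122], [0, 0, 0]]]'; python3 inch.py '[[0, [0, 0, 0.001], [0, 0, 0]], [0, [0, 0, 0.001], [0, 0, 0]], [0, [0, 0, 0.001], [0, 0, 0]], [0, [0, 0, 0.001], [0, 0, 0]], [0, [0, 0, 0.001], [0, 0, 0]]]'; python3 inch.py '[[0, [0, 0, 0], [0, 0, 0]], [0, [0, 0, 0], [0, 0, 0]], [0, [0, 0, 0], [0, 0, 0]]]'
```

```text
time_s: 8.67
eef_pos: [0.5378, -0.0677, 0.1047]
tcp_rot: [-2.434, -1.981, 0.007]
ft_force: [-0.1, -0.3, 0.3]
grip_width: 0.999
grasp_force: 0.0
time_s: 9.08
eef_pos: [0.5413, -0.0681, 0.1081]
tcp_rot: [2.433, 1.983, 0.006]
ft_force: [3.3, -0.3, 3.2]
grip_width: 0.362
grasp_force: 60.3
time_s: 9.33
eef_pos: [0.5413, -0.0681, 0.1081]
tcp_rot: [2.433, 1.983, 0.006]
ft_force: [0.5, -0.4, 7.9]
grip_width: 0.363
grasp_force: 60.4
```

```bash
cat > dial.py <<'E'
from h import *
import sys
# hand angle from the top view: red pixels near the dial's hub, mapped onto the dial plane
def read(d,hub=None,z=.084):
    c=np.array([.5115,.0255]) if hub is None else np.array(hub)
    p=d['pixels'].astype(int); v,u=np.nonzero((p[...,0]>p[...,1]+45)&(p[...,0]>p[...,2]+45))
    X=np.array([onz(d,a,b,z)[:2] for a,b in zip(u,v)]).reshape(-1,2)-c
    X=X[(np.hypot(*X.T)<.036)]
    if len(X)<8: return None,len(X)
    w,V=np.linalg.eigh(np.cov(X.T)); a=V[:,1]; a=a*np.sign(a@X.mean(0))
    e=np.array([-.265,.964]); ang=(np.arctan2(e[1],e[0])-np.arctan2(a[1],a[0]))%(2*np.pi)
    return round(ang,2),len(X),(X.mean(0)).round(4)
if __name__=='__main__':
    d=env.grab_frame('top'); s=env.read_state()
    print('dial',read(d),'q6',round(s['q'][5],2),'t',round(s['time_s'],1))
E
python3 -c "
from dial import *; import pickle
for f in('w4.pkl','w5.pkl'):
  for d in pickle.load(open(f,'rb')): print(read(d))"
python3 inch.py '[[0, [0, 0, 0], [0, 0, 0.1]], [0, [0, 0, 0], [0, 0, 0.2]], [0, [0, 0, 0], [0, 0, 0.3]], [0, [0, 0, 0], [0, 0, 0.4]], [0, [0, 0, 0], [0, 0, 0.5]]]'; python3 dial.py
```

```text
(np.float64(4.43), 110, array([-0.0059, -0.0043]))
(np.float64(4.44), 9, array([-0.0046, -0.0031]))
(np.float64(4.43), 97, array([-0.0067, -0.0045]))
(np.float64(4.45), 11, array([-0.0049, -0.0035]))
time_s: 9.75
eef_pos: [0.5409, -0.0679, 0.1081]
tcp_rot: [2.852, 1.314, 0.005]
ft_force: [-0.2, 0.6, 6.4]
grip_width: 0.36
grasp_force: 60.6
dial (np.float64(4.41), 10, array([-0.0047, -0.0036])) q6 2.26 t 9.8
```

```bash
for i in 1 2 3 4; do python3 inch.py '[[0, [0, 0, 0], [0, 0, 0.12]], [0, [0, 0, 0], [0, 0, 0.24]], [0, [0, 0, 0], [0, 0, 0.36]], [0, [0, 0, 0], [0, 0, 0.48]], [0, [0, 0, 0], [0, 0, 0.6]]]' | grep -E 'eef|ft_|grasp'; python3 dial.py; done
```

```text
eef_pos: [0.5407, -0.0676, 0.1081]
ft_force: [-0.9, 3.6, 8.6]
grasp_force: 60.6
dial (np.float64(3.77), 9, array([ 0.0003, -0.0033])) q6 1.66 t 10.3
eef_pos: [0.5407, -0.0672, 0.1081]
ft_force: [-1.0, 5.6, 8.0]
grasp_force: 60.7
dial (np.float64(2.71), 10, array([ 0.006 , -0.0043])) q6 1.06 t 10.7
eef_pos: [0.5409, -0.0668, 0.1081]
ft_force: [-0.5, 5.8, 7.3]
grasp_force: 60.7
dial (np.float64(1.64), 11, array([0.0057, 0.0014])) q6 0.46 t 11.2
eef_pos: [0.5414, -0.0666, 0.1081]
ft_force: [1.6, 5.5, 6.2]
grasp_force: 60.6
dial (np.float64(0.94), 10, array([0.0048, 0.0049])) q6 -0.14 t 11.7
```

```bash
for i in 1 2 3 4; do python3 inch.py '[[0, [0, 0, 0], [0, 0, 0.12]], [0, [0, 0, 0], [0, 0, 0.24]], [0, [0, 0, 0], [0, 0, 0.36]], [0, [0, 0, 0], [0, 0, 0.48]], [0, [0, 0, 0], [0, 0, 0.6]]]' | grep -E 'ft_|grasp'; python3 dial.py; done; python3 inch.py '[[0, [0, 0, 0], [0, 0, 0.1]], [0, [0, 0, 0], [0, 0, 0.2]], [0, [0, 0, 0], [0, 0, 0.3]], [0, [0, 0, 0], [0, 0, 0.3]]]'; python3 dial.py
```

```text
ft_force: [2.9, 4.0, 5.8]
grasp_force: 60.5
dial (np.float64(0.75), 12, array([0.0054, 0.0073])) q6 -0.74 t 12.1
ft_force: [3.5, 3.5, 5.1]
grasp_force: 60.4
dial (np.float64(1.2), 11, array([0.0063, 0.0043])) q6 -1.34 t 12.6
ft_force: [2.2, 0.8, 4.4]
grasp_force: 60.3
dial (np.float64(2.1), 11, array([ 0.0059, -0.0002])) q6 -1.94 t 13.1
ft_force: [2.6, 1.1, 6.5]
grasp_force: 60.5
dial (np.float64(3.19), 12, array([ 0.0035, -0.0078])) q6 -2.54 t 13.5
time_s: 13.87
eef_pos: [0.5418, -0.0681, 0.1081]
tcp_rot: [1.628, 2.681, 0.004]
ft_force: [3.6, 0.1, 6.0]
grip_width: 0.365
grasp_force: 60.4
dial (np.float64(3.71), 10, array([ 0.0003, -0.0031])) q6 -2.83 t 13.9
```

```bash
python3 inch.py '[[1, [0, 0, 0], [0, 0, 0]], [1, [0, 0, 0], [0, 0, 0]], [1, [0, 0, 0], [0, 0, 0]], [1, [0, 0, 0], [0, 0, 0]], [1, [0, 0, 0], [0, 0, -0.1]]]'; python3 inch.py '[[1, [0, 0, 0], [0, 0, -0.12]], [1, [0, 0, 0], [0, 0, -0.24]], [1, [0, 0, 0], [0, 0, -0.36]], [1, [0, 0, 0], [0, 0, -0.48]], [1, [0, 0, 0], [0, 0, -0.6]]]'|grep ft; python3 inch.py '[[1, [0, 0, 0], [0, 0, -0.12]], [1, [0, 0, 0], [0, 0, -0.24]], [1, [0, 0, 0], [0, 0, -0.36]], [1, [0, 0, 0], [0, 0, -0.48]], [1, [0, 0, 0], [0, 0, -0.6]]]'|grep ft; python3 inch.py '[[0, [0, 0, 0], [0, 0, 0]], [0, [0, 0, 0], [0, 0, 0]], [0, [0, 0, 0], [0, 0, 0]], [0, [0, 0, 0], [0, 0, 0]], [0, [0, 0, 0], [0, 0, 0]]]'; python3 inch.py '[[0, [0, 0, 0], [0, 0, 0]], [0, [0, 0, 0], [0, 0, 0]], [0, [0, 0, 0], [0, 0, 0]]]'; python3 dial.py; python3 -c "
from h import *
q=np.array([2.76,2.26,1.66,1.06,.46,-.14,-.74,-1.34,-1.94,-2.54,-2.83]);y=np.array([4.44,4.41,3.77,2.71,1.64,.94,.75,1.2,2.1,3.19,3.71])
a=2.763-q; c=np.linalg.lstsq(np.c_[np.ones(11),np.cos(a),np.sin(a)],y,rcond=None)
A=np.hypot(*c[0][1:]);p=np.arctan2(c[0][2],c[0][1]);print('mean',c[0][0],'max',c[0][0]+A,'turn to peak',p+2*np.pi,'left',p+2*np.pi-a[-1],c[1])"
```

```text
time_s: 14.33
eef_pos: [0.5388, -0.0682, 0.1058]
tcp_rot: [-1.491, -2.764, 0.001]
ft_force: [1.0, -0.7, 0.4]
grip_width: 0.997
grasp_force: 0.0
ft_force: [-0.8, -0.1, -0.2]
ft_force: [0.0, 0.4, -0.1]
time_s: 15.58
eef_pos: [0.5394, -0.0678, 0.1066]
tcp_rot: [0.325, -3.124, -0.001]
ft_force: [-1.4, 1.2, 1.7]
grip_width: 0.367
grasp_force: 59.5
time_s: 15.83
eef_pos: [0.5394, -0.0678, 0.1066]
tcp_rot: [0.327, -3.124, -0.001]
ft_force: [-2.6, 3.4, 5.0]
grip_width: 0.364
grasp_force: 59.8
dial (np.float64(3.7), 11, array([ 0.    , -0.0046])) q6 -1.53 t 15.9
mean 2.5742853836931987 max 4.445191591616611 turn to peak 6.511980248448368 left 0.918980248448368 [0.01174917]
```

The sine fit puts the peak 0.92 rad ahead, at a total turn of 6.51 rad, which also exceeds the required 6.1.

```bash
python3 inch.py '[[0, [0, 0, 0], [0, 0, 0.11]], [0, [0, 0, 0], [0, 0, 0.22]], [0, [0, 0, 0], [0, 0, 0.33]], [0, [0, 0, 0], [0, 0, 0.44]], [0, [0, 0, 0], [0, 0, 0.54]]]'|grep ft;python3 dial.py; python3 inch.py '[[0, [0, 0, 0], [0, 0, 0.1]], [0, [0, 0, 0], [0, 0, 0.2]], [0, [0, 0, 0], [0, 0, 0.3]], [0, [0, 0, 0], [0, 0, 0.38]], [0, [0, 0, 0], [0, 0, 0.38]]]';  python3 inch.py '[[0, [0, 0, 0], [0, 0, 0]], [0, [0, 0, 0], [0, 0, 0]]]'|grep ft; python3 dial.py; python3 inch.py '[[1, [0, 0, 0], [0, 0, 0]], [1, [0, 0, 0], [0, 0, 0]], [1, [0, 0, 0], [0, 0, 0]], [1, [0, 0, 0], [0, 0, 0]], [1, [0, 0, 0], [0, 0, 0]]]';python3 inch.py '[[1, [0, 0, -0.03], [0, 0, 0]], [1, [0, 0, -0.06], [0, 0, 0]], [1, [0, 0, -0.09], [0, 0, 0]], [1, [0, 0, -0.12], [0, 0, 0]], [1, [0, 0, -0.12], [0, 0, 0]]]';python3 inch.py '[[1, [0, 0, 0], [0, 0, 0]], [1, [0, 0, 0], [0, 0, 0]]]'; python3 dial.py; python3 -c "
from dial import *
snap('top','t9.png'); d=snap('wrist','w9.png'); print(read(d))
a=cv2.resize(cv2.imread('pics/t9.png')[180:300,220:380],(400,300)); b=cv2.resize(cv2.imread('pics/w9.png'),(400,300)); cv2.imwrite('pics/m9.png',np.hstack([a,b]))"
```

```text
ft_force: [-3.3, 9.1, 6.1]
dial (np.float64(4.33), 12, array([-0.0016, -0.0017])) q6 -2.08 t 16.4
time_s: 16.77
eef_pos: [0.5398, -0.0661, 0.1066]
tcp_rot: [1.098, 2.943, 0.005]
ft_force: [-2.0, 11.1, 5.7]
grip_width: 0.361
grasp_force: 59.9
ft_force: [-2.8, 10.7, 4.8]
dial (np.float64(4.49), 9, array([-0.0026, -0.0018])) q6 -2.46 t 17.0
time_s: 17.4
eef_pos: [0.5395, -0.0686, 0.1062]
tcp_rot: [-1.094, -2.945, 0.001]
ft_force: [0.0, 0.0, 0.1]
grip_width: 1.001
grasp_force: 0.0
time_s: 17.82
eef_pos: [0.5432, -0.0686, 0.2333]
tcp_rot: [1.088, 2.934, 0.006]
ft_force: [0.7, 0.1, -0.3]
grip_width: 0.999
grasp_force: 0.0
time_s: 17.98
eef_pos: [0.539, -0.0682, 0.2257]
tcp_rot: [-1.094, -2.944, -0.0]
ft_force: [-0.7, 0.1, -0.0]
grip_width: 0.997
grasp_force: 0.0
dial (np.float64(4.47), 11, array([-0.0077, -0.0043])) q6 -2.45 t 18.0
(np.float64(4.48), 167, array([-0.0063, -0.0042]))
```

View pics/m9.png

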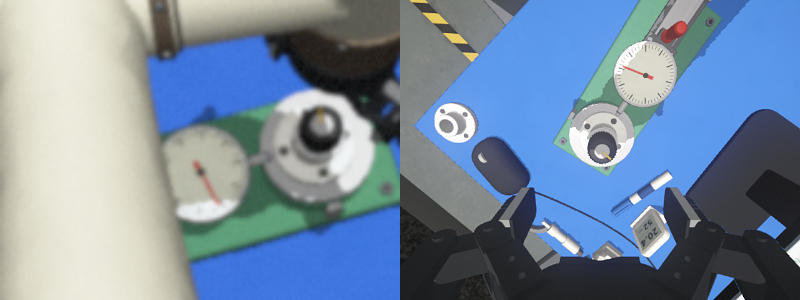

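The hand reads 4.47–4.48 in both views, the highest seen. The slide is unmoved and the gripper is clear, so I'm handing in.

```bash
python3 -c "
from workcell import env
print(env.hand_in())"
```

```text
the job is handed in; nothing more can be done
None
```

Handed in at about 18 s (limit 72 s): slide pushed home, spindle turned about 6.5 rad clockwise and left with the dial at its highest seen reading (about 4.48 rad), gripper clear and no bystander touched; `hand_in()` returned no verdict.

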